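# Shut the draught shield and tare the balance

## Task

Tare the balance for the empty cup standing on its pan: with a fingertip slide the glass top door of the draught shield fully shut, then gently press the long bar-shaped tare key well down, let it come back up and take your hand away. Touch lightly and pinch or lift nothing; press no other key, leave the pan and the cup alone, and leave the things on the bench where they are.

Things in the scene. Friction and masses are not known exactly. Their poses are not given: they have to be found in the camera images.
- balance: fixed white laboratory balance, 350 (x) x 210 (y); origin under its middle, x to its back. At the front (-x) a dark console slopes up backwards by 0.15 rad (x -180 to -50, 43 to 63 high): display above, a row of five pale keys below. Behind it a glass box, x -40 to 151, y +-95, 201 high, open on top where the top door slides between two rails. It must not be pushed or squeezed with over 30 N
- top_door (a joint): how far the sliding glass top door is open, in m: 0 shut, 0.110 wide open. It slides level along the balance's x, opening to +x (backwards), shutting towards the front. Past 0 it covers the box and is still shut, and it can run on to a hard stop at -0.010. It moves under 1 to 2 N and stays where it is left. Upper face of the pane 200 above the bench
- ridge (a point): centre of the upright finger ridge near the front edge of the top door, grey plastic, 8 thick (x) x 90 long (y), its foot strip 202 and its top 220 above the bench; moves with the door; axes as the balance's. The pane behind it (+x) is free for 150
- tare_key (a joint): how far the tare key is pressed, in m: 0 up, 0.006 at its hard stop; a spring brings it back up. It takes 1.2 N to start and 4 N to reach the stop, and it registers from 0.003
- tare_top (a point): centre of the upper face of the tare key, the long bar (56 in y x 20 in x) in the middle of the row of keys, standing 8.5 proud of the console, about 56 above the bench; moves with the key; z is the outward normal of the console, tilted 0.15 rad towards the front; the key is pressed along -z
- key_a (a joint): how far the small round key (18 across, 80 to the +y side of the tare key's centre) is pressed, in m, 0 up; not to be pressed
- key_b (a joint): the same for the small square key (16 x 18), 52 to the +y side of the tare key's centre; not to be pressed
- key_c (a joint): the same for the small square key, 52 to the -y side of the tare key's centre; not to be pressed
- key_d (a joint): the same for the small square key, 80 to the -y side of the tare key's centre; not to be pressed
- pan: steel weighing pan inside the glass box, 110 across, top about 92 above the bench; origin 14 below its top; not to be touched
- cup: empty white weighing cup, 52 across, 55 tall, loose on the pan inside the glass box; origin under its middle; leave it alone
- spare_cup: another such white cup on the bench beside the balance; origin under its middle; leave it alone
- weight: steel calibration weight with a knob, 38 across, 64 tall, on the bench beside the balance; origin under its middle; leave it alone
- jar: amber glass jar with a black lid, 48 across, 62 tall, on the bench beside the balance; origin under its middle; leave it alone
- wash_bottle: white wash bottle with a red collar and a bent spout, 60 across, 168 tall with the spout, on the bench beside the balance; origin under its middle; leave it alone
- spatula: flat steel spatula, 180 x 13 x 4, lying on the bench in front of the balance; origin under its middle; leave it alone
- tweezers: steel tweezers, 135 long, 5 high, lying on the bench near the front corner of the balance; origin under its middle; leave them alone

How it is judged:
On the way, in this order (a step that is already met when the one before it is completed fails the run):
1. the top door is fully shut (within 3 mm) (value of joint top_door below 0.003 m), for 0.2 s.
2. the tare key is pressed at least 3 mm down while the door is shut (value of joint tare_key above 0.003 m and value of joint top_door below 0.003 m), for 0.1 s.
At the end, for the whole second after the job is handed in: The top door is within 3 mm of fully shut, the tare key has been pressed at least 3 mm down after that and is back up, all other keys are up, the cup stands on the pan within 5 mm of where it was, and the things on the bench are within 15 mm of where they were (value of joint top_door below 0.003 m and value of joint each of tare_key, key_a, key_b, key_c, key_d below 0.001 m and distance of cup from where it was at the start of the episode below 0.005 m and angle between cup's own z axis and vertical below 0.1 rad and linear speed of cup below 0.02 m/s and distance of each of spare_cup, weight, jar, wash_bottle, spatula, tweezers from where it was at the start of the episode below 0.015 m); the robot touches nothing.
It fails at once if the tare key was pressed before the door was shut (value of joint tare_key above 0.002 m and value of joint top_door above 0.006 m).
It fails at once if another key was pressed (1.5 mm or more) (value of joint any of key_a, key_b, key_c, key_d above 0.0015 m).
It fails at once if the balance was pushed or squeezed with more than 30 N (contact force between any of the fingers, the arm and balance above 30 N).
It fails at once if the pan or the cup was touched or the cup was moved (contact force between the fingers and pan above 0.5 N or contact force between the fingers and cup above 0.5 N or distance of cup from where it was at the start of the episode above 0.006 m).
It fails at once if something on the bench was moved by more than 20 mm (distance of any of spare_cup, weight, jar, wash_bottle, spatula, tweezers from where it was at the start of the episode above 0.02 m).
It also fails if it takes over 48 s, if anything falls off the work surface, if the arm or the gripper's body presses on something with over 40 N, if the wrist force passes 120 N, or if a joint passes its speed limit or range.

## Robot

A 7-joint arm with a two-finger parallel gripper is mounted at the origin on the work surface. World frame = base frame: x ahead of the robot, y to its left, z up, the work surface at z = 0. Lengths are in m, angles in rad, forces in N, time in s.
With the tool pointing down it reaches from about 0.425 to 0.975 m from the base axis. Payload 16.7 kg.
Tool frame: the origin (TCP) lies at the very end of the fingers, on their centre line; the grasp point (between the pads) lies 19 mm behind it; z points along the fingers, y is the direction in which the jaws open and shut (so a half turn about z gives the same grasp; the last joint's range is limited). The gripper opens to 85 mm and grips with 20 to 120 N. Pads are 22 mm wide; open, the fingers measure 114 mm over their backs; the gripper's body (76 mm by 85 mm) begins 54 mm behind the grasp point. The pads swing forward as they close: fully open they stand 13 mm farther back than shut.
Start: joints at [-1.47, 0.426, 0.074, 1.606, -0.034, 1.111, -0.067], TCP at [0.168, 0.654, 0.231] pointing down, gripper open.
Joint ranges: [-2.85, 2.85], [-0.5, 2.14], [-1.23, 1.37], [0.21, 2.46], [-1.02, 4.16], [0.16, 2.05], [-2.73, 2.73]. Speed limits (rad/s): [1.89, 1.89, 2.39, 2.39, 3.01, 3.01, 3.01].

## Interface

Orientations are given as a rotation vector (axis times angle).
In Python, from workcell import state, capture, camera_params, job_done gives the robot as it stands.
- The arm moves only by the tool servo_tool, never from a script. Its argument "motion" is a list of rows, each an object of numbers: "fingers": the opening, from 0 (shut) to 1 (fully open); "tx", "ty", "tz": the shift along the tool's x, y, z in mm; "rx", "ry", "rz": the turn, a rotation vector about the tool's x, y, z in degrees. A call has exactly 5 rows; each row is the pose to reach, as a shift and turn from the pose measured when the call began, along the tool's axes at that moment; what a row does not reach only later rows make up. A row lasts 1/8 s, in which the tool goes at most 62.5 mm and 10.7 degrees, less where a joint would pass 70% of its speed; a pose out of reach is approached as far as the arm can. A call with a gripper value outside its range is refused whole. The fingers move at their own pace and stop on an object; "force" is the grip in N (left out, the last holds). Time passes only in rows, so rows that repeat a pose let the fingers close, or fill a call up. It gives the time, the measured TCP pose, the force and the opening at its end, in the units of the state.
- state(): the state, without advancing time (a new reading comes with each control period).
- capture(name): name is "side" or "top" or "wrist"; returns (picture, depth): 384x512x3 uint8, red, green, blue; 384x512 float32, m along the optical axis (not along the pixel's ray), 0 where there is no reading.
- camera_params(name): a dict with "fov_y" (degrees; the focal length in pixels is half the picture's height over the tangent of half this angle, whatever the lens; pixels are square), "cx", "cy" (the principal point, pixels), "position" and "orientation" of the camera in the world; the wrist camera has in their place "tool_from_camera" (4x4, takes a point from camera to tool coordinates, whose origin is the TCP and whose axes are the flange's). Camera axes: x right, y down, z forward; pixel columns grow to the right and rows downward; lengths in m; the calibration is good to about 2 mm. A picture is of the moment at which its call begins: read the wrist's pose just before it. camera_params takes no time and is no camera call.
- job_done(): hands the job in, once; it reports no verdict.
The state is a dict: "time_s": time; "joint_pos": joint angles; "qvel": joint speeds; "joint_efforts": joint torques, N m; "tool_pos": TCP position; "tcp_rot": TCP orientation; "force": force on the tool from outside, world axes, zero at the start; "torque": the same for the moment, N m; "opening": finger opening in m.
Only numpy, scipy, OpenCV 4.12 (cv2) and the standard library are available. Lean on these libraries where they do the work, as an engineer would, in place of code of your own. Each camera call takes 0.05 s, during which the arm holds its last target. There are 200 camera calls.

## Working session

There is one attempt and no reset: what is moved stays moved. The work goes in short steps, Python scripts to look and compute and a tool call to move; the robot and the scene stay as the last step left them, time stands still between calls to the robot, and variables do not carry over. Pictures are saved under pics/ and viewed, about 8 in all and at most 12, crops included, and the job is handed in when it is done.

Besides the shell and the picture viewer there is one more tool, called as name([rows], argument=value, ...), one row to a line, values as JSON. servo_tool: Moves the arm, as the interface text tells. Its arguments: {"type":"object","properties":{"motion":{"type":"array"},"force":{"type":"number"}},"required":["motion"]}

```bash
mkdir -p pics; cat > h.py <<'E'
import numpy as np, cv2
from scipy.spatial.transform import Rotation as R
from workcell import state, capture, camera_params, job_done
def cam(name, st=None):
    p=camera_params(name); f=192/np.tan(np.radians(p["fov_y"])/2)
    if name=="wrist":
        T=np.eye(4); T[:3,:3]=R.from_rotvec(st["tcp_rot"]).as_matrix(); T[:3,3]=st["tool_pos"]
        T=T@np.array(p["tool_from_camera"])
    else:
        o=np.array(p["orientation"]); T=np.eye(4); T[:3,3]=p["position"]
        T[:3,:3]=o if o.shape==(3,3) else (R.from_rotvec(o).as_matrix() if o.size==3 else R.from_quat(o).as_matrix())
    return f,p["cx"],p["cy"],T
def ray(c,u,v):
    f,cx,cy,T=c; return T[:3,3],T[:3,:3]@np.array([(u-cx)/f,(v-cy)/f,1])
def onz(c,u,v,z):
    o,d=ray(c,u,v); return o+d*(z-o[2])/d[2]
def proj(c,P):
    f,cx,cy,T=c; q=T[:3,:3].T@(np.array(P)-T[:3,3]); return q[0]/q[2]*f+cx,q[1]/q[2]*f+cy
def cloud(c,d):
    f,cx,cy,T=c; v,u=np.mgrid[:384,:512]
    return np.stack([(u-cx)/f*d,(v-cy)/f*d,d],-1)@T[:3,:3].T+T[:3,3]
E
python3 - <<'E'
from h import *
for n in("top","side","wrist"):
    print(n,camera_params(n)); s=state(); im,d=capture(n); cv2.imwrite(f"pics/{n}0.png",im[:,:,::-1]); np.savez(f"{n}0.npz",im=im,d=d,p=s["tool_pos"],r=s["tcp_rot"])
print(state())
a=cv2.imread("pics/top0.png");b=cv2.imread("pics/side0.png")
E
```

```text
top {'fov_y': 48.0740830528425, 'cx': 257.2443206473919, 'cy': 184.6553200646956, 'position': array([0.51707569, 0.04883945, 1.16065998]), 'orientation': array([-2.19670134,  2.14854554, -0.11625533])}
side {'fov_y': 45.08169570646059, 'cx': 254.97038364136623, 'cy': 192.593365110255, 'position': array([ 0.09830186, -0.63014964,  0.92404113]), 'orientation': array([-2.22994209,  0.72792702, -0.33064626])}
wrist {'fov_y': 69.55405094871335, 'cx': 255.01884118108953, 'cy': 194.2664983150535, 'tool_from_camera': array([[-4.31086135e-05, -9.59245565e-01, -2.82573786e-01,
         7.12615173e-02],
       [ 9.99998910e-01,  3.75769210e-04, -1.42817039e-03,
         3.07821781e-04],
       [ 1.47614864e-03, -2.82573539e-01,  9.59244503e-01,
        -1.42401180e-01],
       [ 0.00000000e+00,  0.00000000e+00,  0.00000000e+00,
         1.00000000e+00]])}
{'time_s': 0.15, 'joint_pos': array([-1.46952884,  0.42658493,  0.07386276,  1.60644082, -0.03409145,
        1.11079099, -0.06711238]), 'qvel': array([ 0.00099579, -0.00024141,  0.00053239, -0.00162389, -0.00023497,
        0.00119805,  0.00035847]), 'joint_efforts': array([ 5.78327003e-03, -9.50305867e+01,  3.76440346e+00, -4.63769495e+01,
        1.94146583e-02,  7.61303032e-03, -1.26231714e-05]), 'tool_pos': array([0.16745115, 0.65358587, 0.23078241]), 'tcp_rot': array([-3.92938786e-01, -3.11687201e+00,  1.51357548e-03]), 'force': array([-1.11416113, -0.47940414,  0.42427586]), 'torque': array([0.03855975, 0.0617727 , 0.00730114]), 'opening': 0.08530975216954027}
```

View pics/top0.png

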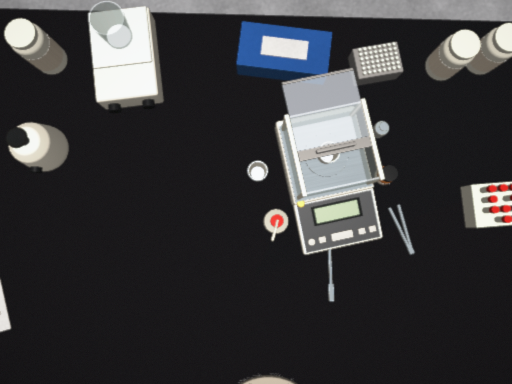

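View pics/side0.png

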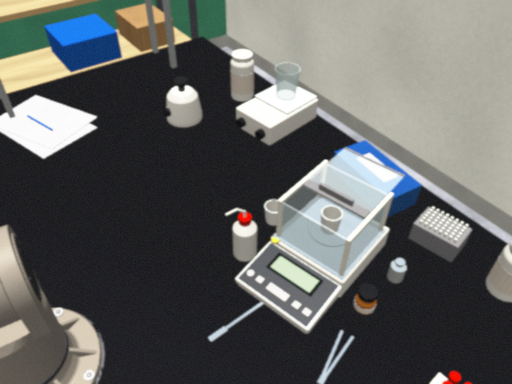

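The top view shows the balance yawed about 10°, with its front towards the robot. The ridge is near (335,149), the tare key near (342,236), and the wash bottle is close on the left at (275,221). In the side view the ridge is near (336,194) and the tare key near (277,292). Next I'll look at enlarged crops for accurate pixels.

```bash
python3 - <<'E'
from h import *
a=cv2.imread("pics/top0.png")[95:255,270:400];b=cv2.imread("pics/side0.png")[160:330,230:400]
r=lambda x:cv2.resize(x,(400*x.shape[1]//x.shape[1],400*x.shape[0]//x.shape[1]),interpolation=cv2.INTER_CUBIC)
A,B=r(a),r(b);H=max(len(A),len(B));o=np.zeros((H,800,3),np.uint8);o[:len(A),:400]=A;o[:len(B),400:]=B
cv2.imwrite("pics/crop1.png",o)
def blobs(n,box):
    im=cv2.imread(f"pics/{n}0.png");g=im.min(2);x0,y0,x1,y1=box
    m=np.zeros_like(g);m[y0:y1,x0:x1]=(g[y0:y1,x0:x1]>150)*255
    k,l,s,c=cv2.connectedComponentsWithStats(m,connectivity=4)
    for i in range(1,k):
        if s[i,4]>8:
            w=(l==i)*np.clip(g.astype(float)-60,0,None);v,u=np.mgrid[:384,:512]
            P=onz(cam(n),(u*w).sum()/w.sum(),(v*w).sum()/w.sum(),.056);print(n,s[i],c[i].round(1),P.round(4))
blobs("top",(300,225,382,250));blobs("side",(250,270,320,320))
E
```

```text
top [300 225   6  25  76] [302.1 238.2] [ 0.4942 -0.0741  0.056 ]
top [369 225   7   7  41] [372.  228.1] [ 0.5233 -0.253   0.056 ]
top [321 225  61  25 124] [357.1 240.1] [ 0.4932 -0.2171  0.056 ]
top [358 228   8   7  41] [361.4 230.7] [ 0.5165 -0.2258  0.056 ]
top [331 230  22  11 166] [341.6 235. ] [ 0.5045 -0.1752  0.056 ]
top [319 236   7   7  42] [322.  239.2] [ 0.4926 -0.1249  0.056 ]
top [308 239   7   7  38] [311.1 241.6] [ 0.486  -0.0974  0.056 ]
side [250 270   5   7  29] [251.7 272.7] [ 0.49   -0.1022  0.056 ]
side [276 270  42  22 461] [300.  278.3] [ 0.5705 -0.1805  0.056 ]
side [314 270   6   4  16] [317.2 271.1] [ 0.6163 -0.1883  0.056 ]
side [255 275  10   9  60] [259.4 278.9] [ 0.494  -0.1273  0.056 ]
side [266 282  24  20 229] [277.5 291.4] [ 0.5062 -0.1782  0.056 ]
side [250 286  47  34 222] [271.7 303.7] [ 0.4761 -0.1963  0.056 ]
side [291 300  11   9  68] [295.9 304.1] [ 0.5181 -0.2281  0.056 ]
side [250 302  14  11  46] [256.2 306.3] [ 0.4444 -0.1815  0.056 ]
side [302 307  10  10  69] [306.5 311.6] [ 0.5246 -0.2556  0.056 ]
side [311 309   9  11  49] [316.3 315.6] [ 0.5352 -0.2757  0.056 ]
```

View pics/crop1.png

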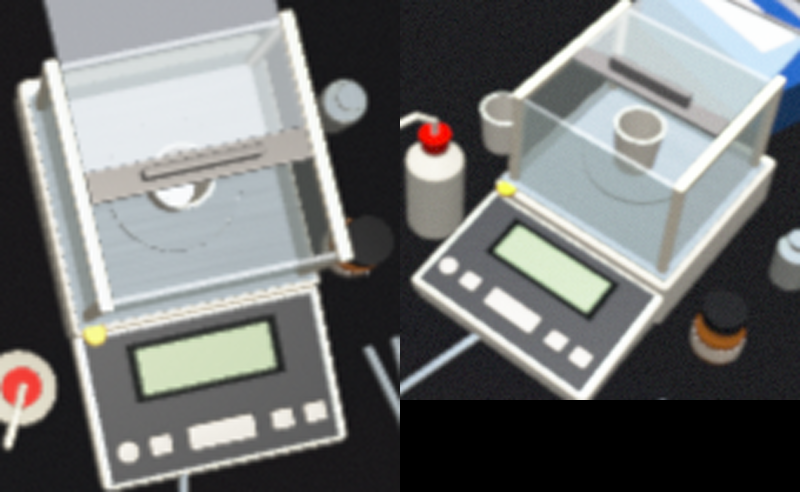

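```bash
python3 - <<'E'
from h import *
t,s=cam("top"),cam("side")
def tri(a,b):
    o1,d1=ray(t,*a);o2,d2=ray(s,*b);k=np.linalg.lstsq(np.c_[d1,-d2],o2-o1,rcond=None)[0]
    p,q=o1+k[0]*d1,o2+k[1]*d2;return (p+q)/2,np.linalg.norm(p-q)
print("ridge",tri((336,148.6),(336.3,195.3)),"key",tri((341.6,235),(277.5,291.4)))
print("ridge onz .22",onz(t,336,148.6,.22),onz(s,336.3,195.3,.22))
K=np.array([.5055,-.177]);a=np.radians(13.4);X=np.array([np.cos(a),np.sin(a)]);Y=np.array([-X[1],X[0]])
for n,(u,v,z) in dict(ridge=(336,148.6,.22),railFL=(304.1,195.8,.203),railFR=(382.1,180.1,.203),railBL=(286.3,115.2,.203),railBR=(363.6,98.9,.203),stripFL=(300.2,161,.2),stripFR=(372.7,146,.2),stripBL=(298.6,150.9,.2),paneBL=(284,80,.2),paneBR=(355,70,.2),frontL=(304,252,.043),frontR=(381,237,.043)).items():
    P=onz(t,u,v,z)[:2];print(n,P.round(4),"bal rel key",(X@(P-K)).round(4),(Y@(P-K)).round(4))
E
```

```text
ridge (array([ 0.70042017, -0.13250493,  0.20903952]), np.float64(0.0047157750531835645)) key (array([ 0.50575867, -0.17643363,  0.05392268]), np.float64(0.003419124324627366))
ridge onz .22 [ 0.69638448 -0.1289621   0.22      ] [ 0.69349705 -0.14105518  0.22      ]
ridge [ 0.6964 -0.129 ] bal rel key 0.1968 0.0025
railFL [ 0.5912 -0.0613] bal rel key 0.1102 0.0927
railFR [ 0.6304 -0.2359] bal rel key 0.1078 -0.0863
railBL [ 0.774  -0.0188] bal rel key 0.2979 0.0917
railBR [ 0.8163 -0.195 ] bal rel key 0.2982 -0.0895
stripFL [ 0.6699 -0.0519] bal rel key 0.189 0.0835
stripFR [ 0.7081 -0.2161] bal rel key 0.188 -0.0849
stripBL [ 0.693 -0.048] bal rel key 0.2122 0.082
paneBL [ 0.8574 -0.0124] bal rel key 0.3805 0.0785
paneBR [ 0.8852 -0.176 ] bal rel key 0.3696 -0.0871
frontL [ 0.4587 -0.081 ] bal rel key -0.0233 0.1043
frontR [ 0.5013 -0.2796] bal rel key -0.0279 -0.0988
```

```bash
cat >> h.py <<'E'
a=np.radians(13.4);X=np.array([np.cos(a),np.sin(a),0]);Y=np.array([-X[1],X[0],0]);Z=np.array([0,0,1.])
def rel(P,tilt=0,flip=False):
    s=state();R0=R.from_rotvec(s["tcp_rot"]).as_matrix()
    z=np.sin(tilt)*X-np.cos(tilt)*Z; y=-Y if not flip else Y; x=np.cross(y,z)
    Rt=np.c_[x,y,z]
    print("t",s["time_s"],"pos",s["tool_pos"].round(4),"F",s["force"].round(1))
    print("shift mm",(R0.T@(np.array(P)-s["tool_pos"])*1000).round(1),"turn deg",np.degrees(R.from_matrix(R0.T@Rt).as_rotvec()).round(1))
E
python3 - <<'E'
from h import *
print(R.from_rotvec(state()["tcp_rot"]).as_matrix().round(2))
P=np.array([.697,-.132,0])+.06*X; P[2]=.30; print(P)
rel(P);rel(P,flip=True)
E
```

```text
[[-0.97  0.25 -0.  ]
 [ 0.25  0.97 -0.  ]
 [-0.   -0.   -1.  ]]
[ 0.75536655 -0.11809513  0.3       ]
t 0.15 pos [0.1675 0.6536 0.2308] F [-1.1 -0.5  0.4]
shift mm [-761.1 -601.7  -68.6] turn deg [-0.000e+00  1.000e-01  1.522e+02]
t 0.15 pos [0.1675 0.6536 0.2308] F [-1.1 -0.5  0.4]
shift mm [-761.1 -601.7  -68.6] turn deg [ -0.1  -0.  -27.8]
```

servo_tool([
  {"fingers":0,"tx":-40,"ty":-32,"tz":-30,"rz":-2},
  {"fingers":0,"tx":-88,"ty":-69,"tz":-60,"rz":-4},
  {"fingers":0,"tx":-136,"ty":-107,"tz":-69,"rz":-7},
  {"fingers":0,"tx":-184,"ty":-145,"tz":-69,"rz":-9},
  {"fingers":0,"tx":-232,"ty":-183,"tz":-69,"rz":-12},
])

```text
$.motion[0]: bad value
```

```bash
python3 - <<'E'
from h import *
print(state()["joint_pos"].round(2), state()["opening"])
P=np.array([.697,-.132,0])+.06*X; P[2]=.30; rel(P,flip=True)
E
```

```text
[-1.47  0.43  0.07  1.61 -0.03  1.11 -0.07] 0.08530975216954027
t 0.15 pos [0.1675 0.6536 0.2308] F [-1.1 -0.5  0.4]
shift mm [-761.1 -601.7  -68.6] turn deg [ -0.1  -0.  -27.8]
```

servo_tool([
  {"fingers":0,"tx":-40,"ty":-32,"tz":-30,"rx":0,"ry":0,"rz":-2},
  {"fingers":0,"tx":-88,"ty":-69,"tz":-60,"rx":0,"ry":0,"rz":-4},
  {"fingers":0,"tx":-136,"ty":-107,"tz":-69,"rx":0,"ry":0,"rz":-7},
  {"fingers":0,"tx":-184,"ty":-145,"tz":-69,"rx":0,"ry":0,"rz":-9},
  {"fingers":0,"tx":-232,"ty":-183,"tz":-69,"rx":0,"ry":0,"rz":-12},
])

```text
time_s: 0.78
tool_pos: [0.3468, 0.4183, 0.3002]
tcp_rot: [-0.063, -3.141, 0.001]
force: [0.7, 0.2, -0.3]
opening: 0.0
```

```bash
python3 - <<'E'
from h import *
print(state()["joint_pos"].round(2), state()["opening"])
P=np.array([.697,-.132,0])+.06*X; P[2]=.30; rel(P,flip=True)
E
```

```text
[-1.14  0.15  0.16  1.82 -0.03  1.17  0.56] 1.4551868229898499e-05
t 0.775 pos [0.3468 0.4183 0.3002] F [ 0.7  0.2 -0.3]
shift mm [-4.297e+02 -5.197e+02  5.000e-01] turn deg [ -0.   -0.  -15.7]
```

servo_tool([
  {"fingers":0,"tx":-39,"ty":-47,"tz":0,"rx":0,"ry":0,"rz":-2},
  {"fingers":0,"tx":-78,"ty":-94,"tz":0,"rx":0,"ry":0,"rz":-4},
  {"fingers":0,"tx":-117,"ty":-141,"tz":0,"rx":0,"ry":0,"rz":-6},
  {"fingers":0,"tx":-156,"ty":-188,"tz":0,"rx":0,"ry":0,"rz":-8},
  {"fingers":0,"tx":-195,"ty":-235,"tz":0,"rx":0,"ry":0,"rz":-10},
])

```text
time_s: 1.4
tool_pos: [0.5331, 0.174, 0.3004]
tcp_rot: [-0.213, 3.134, -0.0]
force: [0.7, 1.1, 0.7]
opening: 0.0001
```

```bash
python3 - <<'E'
from h import *
print(state()["joint_pos"].round(2))
P=np.array([.697,-.132,0])+.06*X; P[2]=.30; rel(P,flip=True)
E
```

```text
[-0.75  0.18  0.38  1.8  -0.07  1.17  1.35]
t 1.4 pos [0.5331 0.174  0.3004] F [0.7 1.1 0.7]
shift mm [-180.7 -319.5    0.5] turn deg [-0.   0.  -5.6]
```

servo_tool([
  {"fingers":0,"tx":-30,"ty":-53,"tz":0,"rx":0,"ry":0,"rz":-1},
  {"fingers":0,"tx":-60,"ty":-106,"tz":0,"rx":0,"ry":0,"rz":-2},
  {"fingers":0,"tx":-90,"ty":-159,"tz":0,"rx":0,"ry":0,"rz":-4},
  {"fingers":0,"tx":-120,"ty":-212,"tz":0,"rx":0,"ry":0,"rz":-5},
  {"fingers":0,"tx":-150,"ty":-265,"tz":0,"rx":0,"ry":0,"rz":-5.6},
])

```text
time_s: 2.02
tool_pos: [0.7186, -0.0696, 0.3002]
tcp_rot: [0.368, -3.12, -0.0]
force: [0.4, 1.0, 0.9]
opening: -0.0
```

```bash
python3 - <<'E'
from h import *
s=state();print(s["joint_pos"].round(2))
im,d=capture("wrist");cv2.imwrite("pics/w1.png",im[:,:,::-1]);np.savez("w1.npz",im=im,d=d,p=s["tool_pos"],r=s["tcp_rot"])
P=np.array([.697,-.132,0])+.06*X; P[2]=.30; rel(P,flip=True)
E
```

```text
[-0.31  0.49  0.47  1.42 -0.23  1.28  1.99]
t 2.075 pos [ 0.7206 -0.0778  0.2993] F [-6.5 -5.1 -1.5]
shift mm [-24.7 -47.2  -0.5] turn deg [-0.2 -0.1 -0.3]
```

View pics/w1.png

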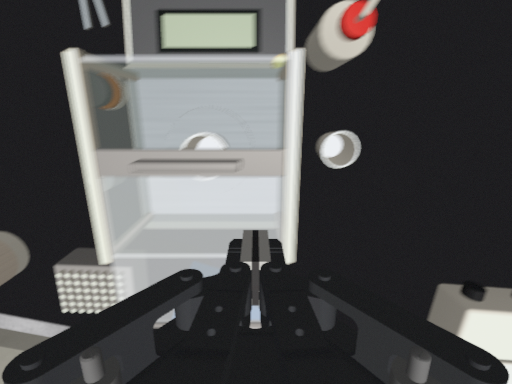

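The wrist view, with the balance front at the top, shows the ridge level from (135,166) to (240,165), so the yaw is right. The closed fingertips are at (256,245). I'll finish the move and measure the ridge from a second position.

servo_tool([
  {"fingers":0,"tx":-14,"ty":-24,"tz":0,"rx":0,"ry":0,"rz":0},
  {"fingers":0,"tx":-25,"ty":-47,"tz":20,"rx":0,"ry":0,"rz":0},
  {"fingers":0,"tx":-25,"ty":-47,"tz":40,"rx":0,"ry":0,"rz":0},
  {"fingers":0,"tx":-25,"ty":-47,"tz":50,"rx":0,"ry":0,"rz":0},
  {"fingers":0,"tx":-25,"ty":-47,"tz":50,"rx":0,"ry":0,"rz":0},
])

```text
time_s: 2.7
tool_pos: [0.7551, -0.1168, 0.249]
tcp_rot: [0.361, -3.119, 0.006]
force: [-0.1, -0.7, -0.1]
opening: 0.0001
```

```bash
python3 - <<'E'
from h import *
s=state()
im,d=capture("wrist");cv2.imwrite("pics/w2.png",im[:,:,::-1]);np.savez("w2.npz",im=im,d=d,p=s["tool_pos"],r=s["tcp_rot"])
P=np.array([.697,-.132,0])+.06*X; P[2]=.25; rel(P,flip=True)
c=cam("wrist",s);print("proj ridge guess",proj(c,[.6985,-.1325,.22]))
C=cloud(c,d);K=np.array([.5055,-.177,0])
for v in range(60,260,6):print(v,[( ((C[v,u]-K)@X).round(3),C[v,u,2].round(3)) for u in (230,262)],im[v,230])
E
```

```text
t 2.75 pos [ 0.7555 -0.1171  0.2499] F [0.2 0.6 1.1]
shift mm [ 0.4 -1.  -0.1] turn deg [-0.2 -0.  -0.2]
proj ridge guess (np.float64(251.64176884954907), np.float64(134.4725046954591))
60 [(np.float64(0.132), np.float64(0.078)), (np.float64(0.133), np.float64(0.078))] [159 166 170]
66 [(np.float64(0.138), np.float64(0.078)), (np.float64(0.139), np.float64(0.079))] [162 169 172]
72 [(np.float64(0.144), np.float64(0.079)), (np.float64(0.144), np.float64(0.078))] [161 168 172]
78 [(np.float64(0.186), np.float64(0.391)), (np.float64(0.15), np.float64(0.077))] [162 168 172]
84 [(np.float64(0.156), np.float64(0.08)), (np.float64(0.157), np.float64(0.092))] [160 167 170]
90 [(np.float64(0.163), np.float64(0.092)), (np.float64(0.163), np.float64(0.092))] [163 169 173]
96 [(np.float64(0.168), np.float64(0.092)), (np.float64(0.169), np.float64(0.092))] [160 167 170]
102 [(np.float64(0.174), np.float64(0.093)), (np.float64(0.174), np.float64(0.092))] [161 168 172]
108 [(np.float64(0.18), np.float64(0.094)), (np.float64(0.181), np.float64(0.147))] [161 167 171]
114 [(np.float64(0.186), np.float
[... 1688 characters left out ...]
4(0.2))] [178 182 182]
222 [(np.float64(0.263), np.float64(0.2)), (np.float64(0.263), np.float64(0.201))] [188 192 190]
228 [(np.float64(0.268), np.float64(0.199)), (np.float64(0.268), np.float64(0.199))] [159 161 162]
234 [(np.float64(0.273), np.float64(0.2)), (np.float64(0.246), np.float64(0.259))] [159 161 161]
240 [(np.float64(0.278), np.float64(0.199)), (np.float64(0.246), np.float64(0.266))] [154 156 157]
246 [(np.float64(0.25), np.float64(0.264)), (np.float64(0.247), np.float64(0.272))] [24 22 26]
252 [(np.float64(0.251), np.float64(0.269)), (np.float64(0.246), np.float64(0.279))] [36 37 40]
258 [(np.float64(0.25), np.float64(0.278)), (np.float64(0.246), np.float64(0.284))] [23 23 25]
```

View pics/w2.png

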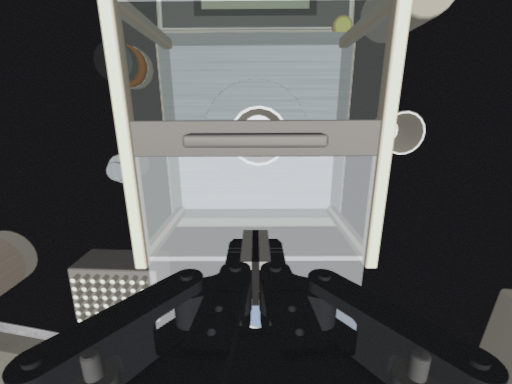

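The ridge centre is at (256,139), top z 0.220, 0.202 m behind the tare key along the balance's x. The pane is at z 0.200 and free under the finger. Next I'll descend behind the ridge.

servo_tool([
  {"fingers":0,"tx":0,"ty":0,"tz":20,"rx":0,"ry":0,"rz":0},
  {"fingers":0,"tx":0,"ty":0,"tz":37,"rx":0,"ry":0,"rz":0},
  {"fingers":0,"tx":10,"ty":0,"tz":42.5,"rx":0,"ry":0,"rz":0},
  {"fingers":0,"tx":25,"ty":0,"tz":42.5,"rx":0,"ry":0,"rz":0},
  {"fingers":0,"tx":33,"ty":0,"tz":42.5,"rx":0,"ry":0,"rz":0},
])

```text
time_s: 3.38
tool_pos: [0.7224, -0.1254, 0.2076]
tcp_rot: [0.36, -3.12, 0.007]
force: [0.1, -0.2, -0.2]
opening: 0.0002
```

servo_tool([
  {"fingers":0,"tx":5,"ty":0,"tz":0,"rx":0,"ry":0,"rz":0},
  {"fingers":0,"tx":12,"ty":0,"tz":0,"rx":0,"ry":0,"rz":0},
  {"fingers":0,"tx":20,"ty":0,"tz":0,"rx":0,"ry":0,"rz":0},
  {"fingers":0,"tx":28,"ty":0,"tz":0,"rx":0,"ry":0,"rz":0},
  {"fingers":0,"tx":34,"ty":0,"tz":0,"rx":0,"ry":0,"rz":0},
])

```text
time_s: 4.0
tool_pos: [0.6888, -0.1333, 0.2077]
tcp_rot: [0.36, -3.121, 0.007]
force: [1.3, 0.1, 1.4]
opening: -0.0002
```

```bash
cat > look.py <<'E'
from h import *
import sys
n=sys.argv[1];s=state()
im,d=capture("wrist");cv2.imwrite(f"pics/{n}.png",im[:,:,::-1])
K=np.array([.5055,-.177,0]);p=s["tool_pos"]-K
print("t",s["time_s"],"tool rel key",(p@X).round(4),(p@Y).round(4),s["tool_pos"][2].round(4),"F",s["force"].round(1))
C=cloud(cam("wrist",s),d)-K;bx,by,bz=C@X,C@Y,C[...,2]
r=lambda m:(m.sum(),np.percentile(bx[m],[1,50,99]).round(4) if m.any() else None)
ok=(d>0)&(np.abs(by)<.035)
print("ridge top",r(ok&(np.abs(bz-.2195)<.003)&(bx<p@X-.005)))
print("pane/strip",r(ok&(np.abs(bz-.201)<.003)))
rl=(np.abs(np.abs(by)-.092)<.006)&(bz>.19)&(bz<.215);print("rails",r(rl))
E
python3 look.py w3
```

```text
t 4.0 tool rel key 0.1884 0.0001 0.2077 F [1.3 0.1 1.4]
ridge top (np.int64(2317), array([0.1697, 0.1733, 0.1824]))
pane/strip (np.int64(4672), array([0.1619, 0.1881, 0.2502]))
rails (np.int64(6160), array([0.1114, 0.1613, 0.2325]))
```

servo_tool([
  {"fingers":0,"tx":7,"ty":0,"tz":0,"rx":0,"ry":0,"rz":0},
  {"fingers":0,"tx":15,"ty":0,"tz":0,"rx":0,"ry":0,"rz":0},
  {"fingers":0,"tx":23,"ty":0,"tz":0,"rx":0,"ry":0,"rz":0},
  {"fingers":0,"tx":31,"ty":0,"tz":0,"rx":0,"ry":0,"rz":0},
  {"fingers":0,"tx":36,"ty":0,"tz":0,"rx":0,"ry":0,"rz":0},
])

```text
time_s: 4.68
tool_pos: [0.6525, -0.1419, 0.2078]
tcp_rot: [0.359, -3.12, 0.006]
force: [1.9, 0.1, -1.0]
opening: -0.0
```

```bash
python3 look.py w4
```

```text
t 4.675 tool rel key 0.1511 0.0 0.2078 F [ 1.9  0.1 -1. ]
ridge top (np.int64(2319), array([0.1324, 0.136 , 0.1451]))
pane/strip (np.int64(4665), array([0.1246, 0.1509, 0.2127]))
rails (np.int64(3905), array([0.1107, 0.148 , 0.1961]))
```

View pics/w4.png

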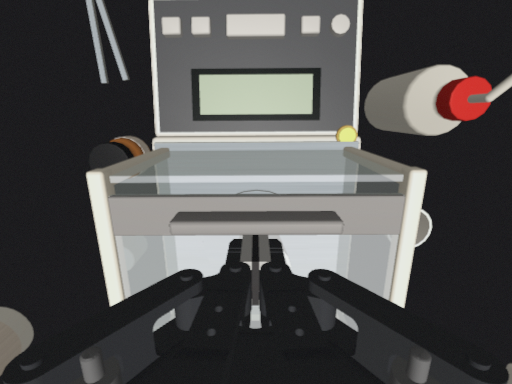

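servo_tool([
  {"fingers":0,"tx":3,"ty":0,"tz":0,"rx":0,"ry":0,"rz":0},
  {"fingers":0,"tx":6,"ty":0,"tz":0,"rx":0,"ry":0,"rz":0},
  {"fingers":0,"tx":9,"ty":0,"tz":0,"rx":0,"ry":0,"rz":0},
  {"fingers":0,"tx":11,"ty":0,"tz":0,"rx":0,"ry":0,"rz":0},
  {"fingers":0,"tx":12,"ty":0,"tz":0,"rx":0,"ry":0,"rz":0},
])

```text
time_s: 5.35
tool_pos: [0.6404, -0.145, 0.2079]
tcp_rot: [0.358, -3.12, 0.007]
force: [1.2, 0.2, 0.0]
opening: 0.0001
```

```bash
python3 look.py w5; python3 - <<'E'
import cv2
im=cv2.imread("pics/w5.png")[140:280,80:440];cv2.imwrite("pics/w5c.png",cv2.resize(im,None,fx=2.2,fy=2.2,interpolation=cv2.INTER_CUBIC))
E
```

```text
t 5.35 tool rel key 0.1386 -0.0001 0.2079 F [1.2 0.2 0. ]
ridge top (np.int64(2310), array([0.1198, 0.1235, 0.1325]))
pane/strip (np.int64(4657), array([0.112 , 0.1384, 0.2005]))
rails (np.int64(3244), array([0.1106, 0.1427, 0.1837]))
```

View pics/w5c.png

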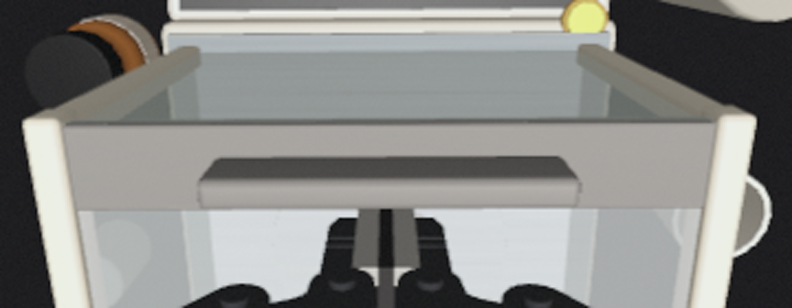

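The strip's front edge (crop row 122) is about 2 mm from the rail ends (crop row 117). I'll push on in small steps and watch the force.

servo_tool([
  {"fingers":0,"tx":2,"ty":0,"tz":0,"rx":0,"ry":0,"rz":0},
  {"fingers":0,"tx":3,"ty":0,"tz":0,"rx":0,"ry":0,"rz":0},
  {"fingers":0,"tx":4,"ty":0,"tz":0,"rx":0,"ry":0,"rz":0},
  {"fingers":0,"tx":5,"ty":0,"tz":0,"rx":0,"ry":0,"rz":0},
  {"fingers":0,"tx":6,"ty":0,"tz":0,"rx":0,"ry":0,"rz":0},
])

```text
time_s: 6.02
tool_pos: [0.6367, -0.1458, 0.2081]
tcp_rot: [-0.359, 3.118, -0.008]
force: [20.9, 0.4, -12.2]
opening: -0.0001
```

```bash
python3 look.py w6
```

```text
t 6.025 tool rel key 0.1349 -0.0001 0.2081 F [ 20.9   0.4 -12.2]
ridge top (np.int64(2277), array([0.1163, 0.1199, 0.1287]))
pane/strip (np.int64(4665), array([0.1085, 0.1347, 0.1972]))
rails (np.int64(3042), array([0.1106, 0.1411, 0.1801]))
```

servo_tool([
  {"fingers":0,"tx":-4,"ty":0,"tz":0,"rx":0,"ry":0,"rz":0},
  {"fingers":0,"tx":-10,"ty":0,"tz":0,"rx":0,"ry":0,"rz":0},
  {"fingers":0,"tx":-10,"ty":0,"tz":-20,"rx":0,"ry":0,"rz":0},
  {"fingers":0,"tx":-10,"ty":0,"tz":-50,"rx":0,"ry":0,"rz":0},
  {"fingers":0,"tx":-10,"ty":0,"tz":-60,"rx":0,"ry":0,"rz":0},
])

```text
time_s: 6.7
tool_pos: [0.6469, -0.1438, 0.2711]
tcp_rot: [-0.358, 3.115, -0.009]
force: [-0.2, -0.2, -0.1]
opening: -0.0004
```

```bash
python3 look.py w7; python3 - <<'E'
from h import *
s=capture("side")[0][150:330,230:400,::-1];t=capture("top")[0][95:255,270:400,::-1]
r=lambda x,w:cv2.resize(x,(400,w),interpolation=cv2.INTER_CUBIC)
o=np.hstack([r(t,492),r(s,492)]);w=cv2.resize(cv2.imread("pics/w7.png")[100:300,50:450],(800//8*4,200),interpolation=cv2.INTER_CUBIC)
cv2.imwrite("pics/c7.png",o)
E
```

```text
t 6.7 tool rel key 0.1452 -0.0004 0.2711 F [-0.2 -0.2 -0.1]
ridge top (np.int64(1084), array([0.1165, 0.1199, 0.1246]))
pane/strip (np.int64(6413), array([0.1088, 0.1503, 0.2622]))
rails (np.int64(2654), array([0.1109, 0.1624, 0.2662]))
```

View pics/c7.png

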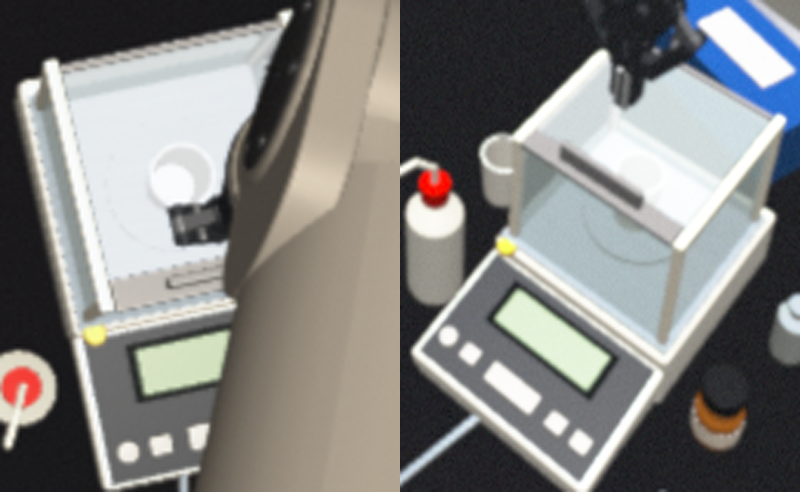

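View pics/w7.png

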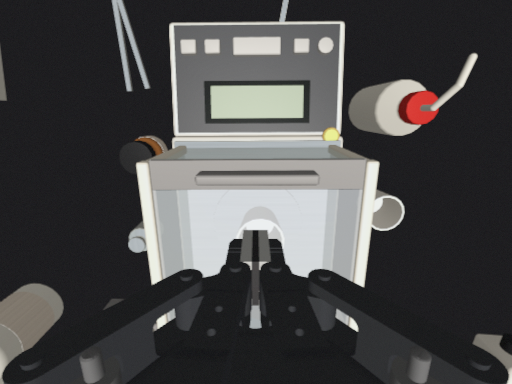

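The door is shut against its stop: in the wrist view the strip's front edge (row 160) lies just past the rail ends (row 165). Backing off left it there (ridge still at 0.120). The tare key is at (257,46). I'm moving over the console.

servo_tool([
  {"fingers":0,"tx":30,"ty":0,"tz":0,"rx":0,"ry":0,"rz":0},
  {"fingers":0,"tx":65,"ty":0,"tz":0,"rx":0,"ry":0,"rz":0},
  {"fingers":0,"tx":95,"ty":0,"tz":0,"rx":0,"ry":0,"rz":0},
  {"fingers":0,"tx":105,"ty":0,"tz":0,"rx":0,"ry":0,"rz":0},
  {"fingers":0,"tx":105,"ty":0,"tz":0,"rx":0,"ry":0,"rz":0},
])

```text
time_s: 7.48
tool_pos: [0.5438, -0.167, 0.2681]
tcp_rot: [-0.359, 3.117, -0.007]
force: [0.3, 0.1, 0.4]
opening: -0.0
```

```bash
python3 - <<'E'
from h import *
s=state();im,d=capture("wrist");cv2.imwrite("pics/w8.png",im[:,:,::-1])
print(s["joint_pos"].round(2))
c=cam("wrist",s);C=cloud(c,d);K=np.array([.5055,-.177,0]);bx,by=(C-K)@X,(C-K)@Y
m=((im.min(2)>150)&(np.abs(bx)<.04)&(np.abs(by)<.1)&(C[...,2]<.08)&(C[...,2]>.045)).astype(np.uint8)
k,l,st,ce=cv2.connectedComponentsWithStats(m,connectivity=4)
for i in range(1,k):
    if st[i,4]>60:
        q=C[l==i];lo=[np.percentile(v[l==i],[1,99]).round(4) for v in(bx,by)]
        print(st[i],ce[i].round(1),q.mean(0).round(4),lo)
        if st[i,2]>40 and st[i,3]<40:
            A=np.c_[bx[l==i],by[l==i],np.ones(len(q))];print("slope",np.linalg.lstsq(A,q[:,2],rcond=None)[0])
P=np.array([.5055,-.177,.12]);rel(P,.15,True)
E
```

```text
[-0.26  0.23  0.52  1.83 -0.13  1.1   2.11]
[ 204  119  114   51 4340] [258.1 146.1] [ 0.5147 -0.1714  0.0515] [array([-0.0199,  0.0369]), array([-0.0634,  0.0746])]
[330 124   4  46 104] [331.6 146.8] [ 0.494  -0.0786  0.0495] [array([-0.0157,  0.0396]), array([0.0965, 0.1   ])]
[178 130   4  40  89] [179.8 149.1] [ 0.5418 -0.2696  0.0497] [array([-0.0103,  0.0393]), array([-0.0999, -0.0967])]
[312 131  15  15 181] [319.  137.8] [ 0.4865 -0.0991  0.0546] [array([-0.0084,  0.0084]), array([0.0721, 0.0897])]
[185 132  15  14 201] [192.2 138.5] [ 0.5238 -0.2551  0.0549] [array([-0.0078,  0.008 ]), array([-0.0909, -0.0712])]
t 7.525 pos [ 0.5445 -0.1668  0.2681] F [-0.  -0.   0.4]
shift mm [ 40.8  -0.3 147.9] turn deg [-0.3 -8.4 -0.2]
```

servo_tool([
  {"fingers":0,"tx":25,"ty":0,"tz":20,"rx":0,"ry":-4,"rz":0},
  {"fingers":0,"tx":40,"ty":0,"tz":60,"rx":0,"ry":-8.4,"rz":0},
  {"fingers":0,"tx":41,"ty":0,"tz":105,"rx":-0.3,"ry":-8.4,"rz":-0.2},
  {"fingers":0,"tx":41,"ty":0,"tz":148,"rx":-0.3,"ry":-8.4,"rz":-0.2},
  {"fingers":0,"tx":41,"ty":0,"tz":148,"rx":-0.3,"ry":-8.4,"rz":-0.2},
])

```text
time_s: 8.15
tool_pos: [0.5041, -0.1763, 0.1174]
tcp_rot: [-0.35, 2.977, 0.027]
force: [0.3, -0.6, 0.5]
opening: 0.0001
```

```bash
python3 - <<'E'
from h import *
n=-np.sin(.15)*X+np.cos(.15)*Z
rel(np.array([.5052,-.1771,.0555])+.012*n,.15,True)
E
```

```text
t 8.15 pos [ 0.5041 -0.1763  0.1174] F [ 0.3 -0.6  0.5]
shift mm [ 8.2 -1.1 49.4] turn deg [ 0.1 -0.3 -0. ]
```

servo_tool([
  {"fingers":0,"tx":4,"ty":-1,"tz":15,"rx":0,"ry":0,"rz":0},
  {"fingers":0,"tx":8,"ty":-1,"tz":30,"rx":0,"ry":0,"rz":0},
  {"fingers":0,"tx":8,"ty":-1,"tz":45,"rx":0,"ry":0,"rz":0},
  {"fingers":0,"tx":8,"ty":-1,"tz":49,"rx":0,"ry":0,"rz":0},
  {"fingers":0,"tx":8,"ty":-1,"tz":49,"rx":0,"ry":0,"rz":0},
])

```text
time_s: 8.78
tool_pos: [0.5036, -0.1774, 0.0676]
tcp_rot: [-0.35, 2.978, 0.027]
force: [0.3, -0.7, 0.3]
opening: 0.0
```

```bash
python3 - <<'E'
from h import *
n=-np.sin(.15)*X+np.cos(.15)*Z
rel(np.array([.5052,-.1771,.0555]),.15,True)
s=state();im,d=capture("wrist");cv2.imwrite("pics/w9.png",im[:,:,::-1])
E
```

```text
t 8.775 pos [ 0.5036 -0.1774  0.0676] F [ 0.3 -0.7  0.3]
shift mm [ 0.1 -0.1 12.2] turn deg [ 0.1 -0.3 -0. ]
```

View pics/w9.png

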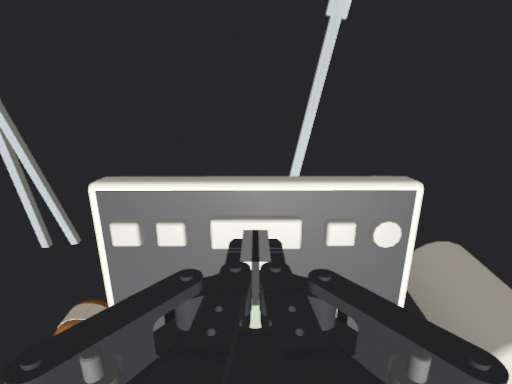

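The fingers are centred over the tare key (key from 211 to 301, fingers at 256). I'll press slowly along the tool z.

servo_tool([
  {"fingers":0,"tx":0,"ty":0,"tz":8,"rx":0,"ry":0,"rz":0},
  {"fingers":0,"tx":0,"ty":0,"tz":12,"rx":0,"ry":0,"rz":0},
  {"fingers":0,"tx":0,"ty":0,"tz":14,"rx":0,"ry":0,"rz":0},
  {"fingers":0,"tx":0,"ty":0,"tz":15.5,"rx":0,"ry":0,"rz":0},
  {"fingers":0,"tx":0,"ty":0,"tz":16,"rx":0,"ry":0,"rz":0},
])

```text
time_s: 9.45
tool_pos: [0.5061, -0.1769, 0.0521]
tcp_rot: [-0.35, 2.977, 0.027]
force: [-1.0, 1.7, 2.8]
opening: 0.0005
```

```bash
python3 - <<'E'
from h import *
for i in range(6):
    rel(np.array([.5052,-.1771,.0555]),.15,True) if i==0 else print(state()["force"].round(1)); capture("wrist")
E
```

```text
t 9.45 pos [ 0.5061 -0.1769  0.0521] F [-1.   1.7  2.8]
shift mm [ 0.4  0.  -3.4] turn deg [ 0.1 -0.3 -0. ]
[-0.7  1.4  3.5]
[-0.7  2.   2.9]
[0.8 2.5 2.8]
[-0.   1.9  3.1]
[0.2 1.8 3.8]
```

servo_tool([
  {"fingers":0,"tx":0,"ty":0,"tz":0.6,"rx":0,"ry":0,"rz":0},
  {"fingers":0,"tx":0,"ty":0,"tz":1.2,"rx":0,"ry":0,"rz":0},
  {"fingers":0,"tx":0,"ty":0,"tz":1.5,"rx":0,"ry":0,"rz":0},
  {"fingers":0,"tx":0,"ty":0,"tz":1.5,"rx":0,"ry":0,"rz":0},
  {"fingers":0,"tx":0,"ty":0,"tz":1.5,"rx":0,"ry":0,"rz":0},
])

```text
time_s: 10.38
tool_pos: [0.5063, -0.1769, 0.0507]
tcp_rot: [-0.35, 2.977, 0.027]
force: [1.4, 0.8, 2.7]
opening: -0.0
```

```bash
python3 - <<'E'
from h import *
rel(np.array([.5052,-.1771,.0555]),.15,True)
F=[]
for i in range(6): capture("wrist");F.append(state()["force"])
print(np.mean(F,0).round(2),np.std(F,0).round(2))
E
```

```text
t 10.375 pos [ 0.5063 -0.1769  0.0507] F [1.4 0.8 2.7]
shift mm [ 0.4  0.  -4.9] turn deg [ 0.1 -0.3 -0. ]
[-0.11  1.64  3.49] [0.4  0.64 0.17]
```

Force of about 3.5 N matches a press of about 4.9 mm. Now I'll release and withdraw.

servo_tool([
  {"fingers":0,"tx":0,"ty":0,"tz":-4,"rx":0,"ry":0,"rz":0},
  {"fingers":0,"tx":0,"ty":0,"tz":-12,"rx":0,"ry":0,"rz":0},
  {"fingers":0,"tx":0,"ty":0,"tz":-40,"rx":0,"ry":0,"rz":0},
  {"fingers":0,"tx":0,"ty":0,"tz":-85,"rx":0,"ry":0,"rz":0},
  {"fingers":0,"tx":0,"ty":0,"tz":-130,"rx":0,"ry":0,"rz":0},
])

```text
time_s: 11.3
tool_pos: [0.4871, -0.1817, 0.1807]
tcp_rot: [-0.349, 2.978, 0.027]
force: [1.0, 0.1, -0.0]
opening: -0.0001
```

servo_tool([
  {"fingers":0,"tx":0,"ty":0,"tz":-40,"rx":0,"ry":0,"rz":0},
  {"fingers":0,"tx":0,"ty":0,"tz":-70,"rx":0,"ry":0,"rz":0},
  {"fingers":0,"tx":0,"ty":0,"tz":-90,"rx":0,"ry":0,"rz":0},
  {"fingers":0,"tx":0,"ty":0,"tz":-90,"rx":0,"ry":0,"rz":0},
  {"fingers":0,"tx":0,"ty":0,"tz":-90,"rx":0,"ry":0,"rz":0},
])

```text
time_s: 11.92
tool_pos: [0.4742, -0.1847, 0.2693]
tcp_rot: [-0.349, 2.978, 0.027]
force: [0.5, 0.1, -0.8]
opening: -0.0001
```

```bash
python3 - <<'E'
from h import *
s=state();im,d=capture("wrist");cv2.imwrite("pics/w10.png",im[:,:,::-1])
print(s["time_s"],s["tool_pos"],s["force"].round(1))
C=cloud(cam("wrist",s),d);K=np.array([.5052,-.1771,0]);bx,by=(C-K)@X,(C-K)@Y
for y in(0.016,-.016,.08,.052,-.052,-.08):
    m=(np.abs(bx)<.006)&(np.abs(by-y)<.005)&(C[...,2]<.1)&(d>0);print(y,m.sum(),(np.median(C[m][:,2]-.151*bx[m])).round(4))
m=(np.abs(by)<.03)&(np.abs(C[...,2]-.2195)<.003)&(bx<.2)&(d>0);print("ridge",m.sum(),np.median(bx[m]) if m.any() else 0)
E
```

```text
11.925 [ 0.4741556  -0.1846873   0.26932083] [ 0.5  0.1 -0.8]
0.016 72 0.0559
-0.016 69 0.056
0.08 66 0.0557
0.052 65 0.0559
-0.052 69 0.056
-0.08 70 0.056
ridge 0 0
```

View pics/w10.png

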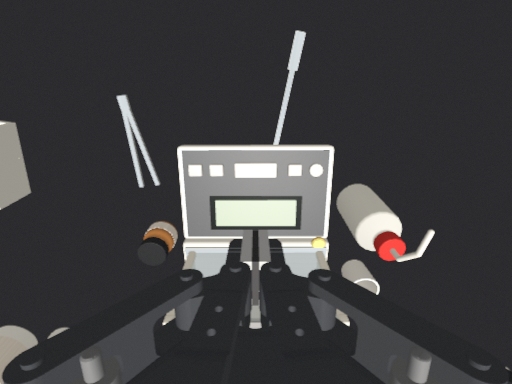

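All the keys stand level at 0.056 and the hand is clear. Handing in.

```bash
python3 -c "
from h import *
print(job_done())"
```

```text
the job is handed in; nothing more can be done
None
```

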